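# Push the pallet round the L-slot to the sensor station

## Task

Without gripping or lifting anything, push the black round pallet by its rim with the fingertips: along the first leg of the L-shaped slot to the corner, then along the second leg all the way to the slot's end in front of the sensor bracket. The turned part riding on the pallet must stay seated and must not be touched, and the other things on the deck and bench stay where they are. Finish clear of everything.

Things in the scene. Friction and masses are not known exactly. Their poses are not given: they have to be found in the camera images.
- deck: Fixed aluminium plate 250 (its x, -125 to +125) by 240 mm (its y, -115 to +125), at any yaw; top 45 mm above the bench. Origin at bench level, z up. An L-shaped slot 18 mm wide and 27 mm deep is cut in its top: first leg along +x at y = -50 mm, from x = -69 to +69; second leg from that corner along +y at x = 60 mm, from y = -59 to +59.
- pallet: Loose black plastic disc, 96 mm in diameter, 24 mm high, about 0.25 kg, lying on the deck. Origin at the centre of its underside (deck-top level). A steel pin 14 mm in diameter and 18 mm long under its centre runs in the slot with 2 mm play each side; it may spin. It starts in the first third of the first leg, slides with 1 to 4 N of friction and stays where it is left.
- slot_start (a point): Point on the deck's top at the beginning of the first leg: pallet centre when it is there (play 2 mm).
- slot_corner (a point): Point on the deck's top at the corner, where the centre lines of both legs meet, 120 mm from slot_start along the deck's +x. The pin can go about 2 mm past it before the wall of the slot stops it.
- slot_end (a point): Point on the deck's top where the pallet's centre lies when its pin rests against the end of the second leg, 102 mm from the corner along the deck's +y. Its axes are the deck's.
- part_mid (a point): Middle (half-way up) of the turned aluminium part that stands loosely in the 36 mm wide, 10 mm deep recess at the centre of the pallet: 32 mm in diameter, stepped to 22 mm at the top, 40 mm high, its top 54 mm above the deck. Not to be touched.
- spare_a_mid (a point): Middle of a loose spare part of the same shape (40 mm high, 32 mm in diameter), standing on the deck's free quarter (-x, +y), clear of the slot. Leave alone.
- spare_b_mid (a point): Middle of a second such spare part, standing on the deck beside the first. Leave alone.
- screwdriver_mid (a point): Point on a screwdriver that lies on the bench at the left. Leave alone.
- mug: White mug, 80 mm wide and 95 mm high, on the bench at the right; origin under its centre. Leave alone.
- mouse: Black computer mouse, 105 x 60 x 30 mm, on the bench at the right; origin under its centre. Leave alone.
- psu: Loose grey power supply block, 90 x 50 x 70 mm high, on the bench at the left; origin under its centre. Leave alone.
- bracket (a point): Top middle of the upright dark steel sensor bracket fixed on the deck past the end of the second leg: 50 mm wide, 8 mm thick, 30 mm high above the deck, its near face at deck y = 110 mm, with a brass sensor nose reaching to y = 108.
- tape: Loose white roll of tape, 90 mm wide and 20 mm high, lying on the bench at the left; origin under its centre. Leave alone.
Mind the look-alikes: they are no part of the job. Leave any blue look-alike of the part that bears part_mid alone.

How it is judged:
On the way, in this order (a step that is already met when the one before it is completed fails the run):
1. the pallet has been pushed along the first leg to the corner (x of pallet in the frame of deck above 0.052 m and y of pallet in the frame of deck below -0.035 m), for 0.1 s.
2. the pallet has been pushed along the second leg to the end of the slot (horizontal distance between pallet and slot_end below 0.006 m), for 0.2 s.
At the end, for the whole second after the job is handed in: The pallet lies flat and at rest on the deck with its centre within 6 mm of the end of the slot's second leg, and the part stands upright in the pallet's recess (within 5 mm of its centre, tilted less than 7 degrees) (horizontal distance between pallet and slot_end below 0.006 m and z of pallet in the frame of deck below 0.048 m and angle between pallet's own z axis and vertical below 0.05 rad and linear speed of pallet below 0.01 m/s and horizontal distance between part_mid and pallet below 0.005 m and z of part_mid in the frame of pallet below 0.038 m and angle between part_mid's own z axis and vertical below 0.12 rad); the robot touches nothing.
It fails at once if the pallet is lifted (its origin more than 6 mm off the deck's top) (z of pallet in the frame of deck above 0.051 m).
It fails at once if the part on the pallet is touched by the robot (contact force between any of the fingers, the arm and part above 0.3 N).
It fails at once if the part comes out of its recess (distance between part_mid and pallet above 0.045 m).
It fails at once if a bystander is disturbed (moved more than 15 mm) (distance of any of spare_a_mid, spare_b_mid, screwdriver_mid, mug, mouse, psu, tape from where it was at the start of the episode above 0.015 m).
It also fails if it takes over 45 s, if anything falls off the work surface, if the arm or the gripper's body presses on something with over 40 N, if the wrist force passes 120 N, or if a joint passes its speed limit or range.

## Robot

A 6-joint arm with a two-finger parallel gripper is mounted at the origin on the work surface. World frame = base frame: x ahead of the robot, y to its left, z up, the work surface at z = 0. Lengths are in m, angles in rad, forces in N, time in s.
With the tool pointing down it reaches from about 0.375 to 0.9 m from the base axis. Payload 3.1 kg.
Tool frame: the origin (TCP) lies midway between the tips of the shut fingers; the grasp point (between the pads) lies 19 mm behind it (manip.grasp_offset is the distance from the TCP to the grasp point, in m); z points along the fingers, y is the line along which they close (so a half turn about z gives the same grasp; the last joint's range is limited). The gripper opens to 85 mm and grips with 20 to 120 N. Pads are 22 mm wide; open, the fingers measure 114 mm over their backs; the gripper's body (76 mm by 85 mm) begins 54 mm behind the grasp point. The pads swing forward as they close: fully open they stand 13 mm farther back than shut.
Start: joints at [0.941, 0.527, 1.433, -0, 1.181, -0.178], TCP at [0.273, 0.562, 0.231] pointing down, gripper open.
Joint ranges: [-3.08, 3.08], [-0.75, 2.2], [0.22, 2.44], [-1.43, 4.57], [0, 2.65], [-2.85, 2.85]. Speed limits (rad/s): [2.79, 2.79, 3.14, 3.14, 3.14, 3.14].

## Interface

Orientations are given as a unit quaternion [x, y, z, w].
In Python, from station import sensors, cams, order, manip gives the robot as it stands.
- The arm moves only by the tool move_arm, never from a script. Its argument "targets" is a list of rows, each an object of numbers: "dx", "dy", "dz": the shift along the world's x, y, z normalised to -1 to 1, where 1 is 25 mm; "rx", "ry", "rz": the turn, a rotation vector about the world's x, y, z normalised to -1 to 1, where 1 is 30 degrees. A call has exactly 10 rows; each row shifts and turns the commanded pose from where the row before left it; what a row does not reach is not made up. A row lasts 1/8 s, in which the tool goes at most 62.5 mm and 10.7 degrees, less where a joint would pass 70% of its speed; a pose out of reach is approached as far as the arm can. A call with a number of a shift or a turn outside -1 to 1 is refused whole. A call with a gripper value outside its range is refused whole. "claw" is the opening in per cent of the stroke, from 0 (shut) to 100 (fully open), set as the call begins (left out, the last holds). The fingers move at their own pace and stop on an object; "newtons" is the grip in N (left out, the last holds). Time passes only in rows, so rows that do not move let the fingers close, or fill a call up. It gives the time, the measured TCP pose, the force, the opening and the grip force at its end, in the units of the state.
- sensors.sense(): the state, without advancing time (a new reading comes with each control period).
- cams.snapshot(name): name is "side" or "top"; returns the picture (420x560x3 uint8, red, green, blue); there is no depth.
- cams.camera_model(name): a dict with "fx", "fy", "cx", "cy" (pixels), "extrinsics" (4x4, takes a point from world to camera coordinates). Camera axes: x right, y down, z forward; pixel columns grow to the right and rows downward; lengths in m; the calibration is good to about 2 mm. A picture is of the moment at which its call begins. camera_model takes no time and is no camera call.
- order.sign_off(): hands the job in; it is judged then, once.
The state is a dict: "t": time; "q": joint angles; "qd": joint speeds; "tau": joint torques, N m; "tcp_pos": TCP position; "tool_rot": TCP orientation; "force": force on the tool from outside, world axes, zero at the start; "ft_torque": the same for the moment, N m; "finger_gap": opening from 0.0 (shut) to 1.0 (fully open); "gripper_force": force on a finger pad.
Only numpy, scipy, OpenCV 4.12 (cv2) and the standard library are available. Lean on these libraries where they do the work, as an engineer would, in place of code of your own. Each camera call takes 0.05 s, during which the arm holds its last target. There are 200 camera calls.

## Working session

There is one attempt and no reset: what is moved stays moved. The work goes in short steps, Python scripts to look and compute and a tool call to move; the robot and the scene stay as the last step left them, time stands still between calls to the robot, and variables do not carry over. Pictures are saved under pics/ and viewed, at most 10 in all, crops included, and the job is handed in when it is done.

Besides the shell and the picture viewer there is one more tool, called after ">>>" by a JSON object that holds its "op" and its "data", one argument or row to a line. move_arm: Moves the arm, as the interface text tells. Scaled input: -1 to 1 covers 25 mm each way for a shift and 30 degrees each way for a turn. Its arguments: {"type":"object","properties":{"targets":{"type":"array"},"claw":{"type":"number"},"newtons":{"type":"number"}},"required":["targets"]}

```bash
mkdir -p pics; python3 - <<'E'
from station import sensors,cams
import cv2
s=sensors.sense();print(s['t'],s['tcp_pos'],s['tool_rot'],s['finger_gap'])
for n in('top','side'):
    cv2.imwrite(f'pics/{n}0.png',cams.snapshot(n)[:,:,::-1])
    m=cams.camera_model(n);print(n,m)
E
```

```text
0.0 [0.27241903 0.56169848 0.23030631] [ 2.24008339e-01  9.74586606e-01 -1.00895334e-03 -4.39670448e-04] 0.9998411782302746
top {'fx': 430.89513184328644, 'fy': 430.89513184328644, 'cx': 276.3891050105398, 'cy': 204.9057311510637, 'extrinsics': array([[ 0.08686502, -0.9962177 ,  0.00218117, -0.0352901 ],
       [-0.97388558, -0.08537838, -0.21037445,  0.5839457 ],
       [ 0.20976497,  0.01614997, -0.97761845,  1.04140025],
       [ 0.        ,  0.        ,  0.        ,  1.        ]])}
side {'fx': 524.2114959465115, 'fy': 524.2114959465115, 'cx': 284.0097427928875, 'cy': 203.6446366413186, 'extrinsics': array([[ 0.93909521, -0.34361721,  0.00523503, -0.51488575],
       [-0.18103606, -0.50759934, -0.8423591 ,  0.18877211],
       [ 0.29210638,  0.79010767, -0.53889121,  1.12318239],
       [ 0.        ,  0.        ,  0.        ,  1.        ]])}
```

View pics/top0.png

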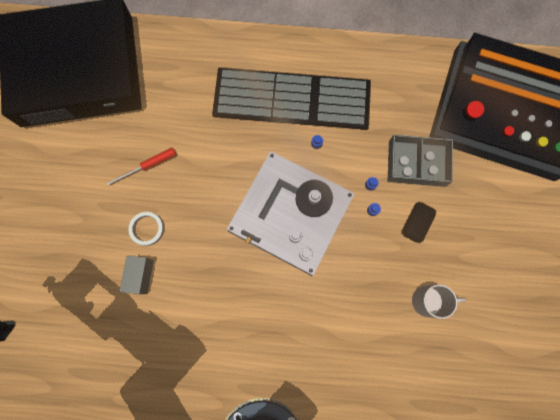

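View pics/side0.png

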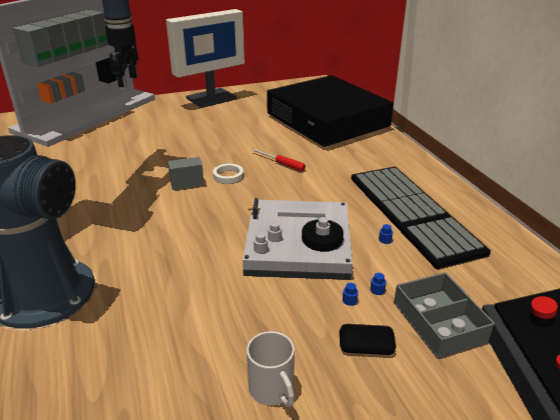

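Candidates for the pallet/part in the top view: the black disc with a part at (314,198); spares at (295,237) and (306,254); blue look-alikes at (317,142), (372,184), (374,209); parts in the bin around (418,160); black mouse (419,222). I choose the disc in the slot at (314,198). The corner is near (281,184) and the bracket near (250,237). I'll check this in a close crop.

```bash
python3 - <<'E'
import cv2
a=cv2.imread('pics/top0.png')[145:285,220:365]
cv2.imwrite('pics/crop1.png',cv2.resize(a,None,fx=4,fy=4,interpolation=cv2.INTER_CUBIC))
E
```

```text
(no output)
```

View pics/crop1.png

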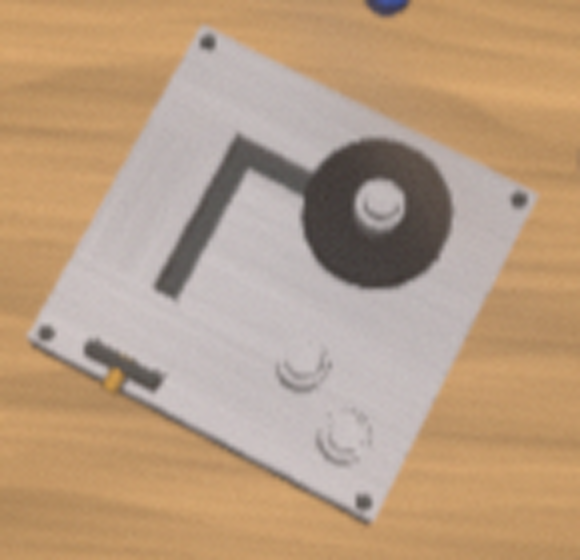

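The crop confirms it. The disc is centred at (377,213) and carries the bare metal part. The slot's outer corner is at (238,134) and its end at (155,290)/(178,299). Deck corners are (205,27), (537,192), (370,521) and (31,337).

```bash
cat >h.py <<'E'
import numpy as np, cv2
from station import sensors,cams,order
from scipy.optimize import least_squares
def ray(n,uv,z):
    m=cams.camera_model(n);E=m['extrinsics'];R,t=E[:3,:3],E[:3,3]
    d=R.T@np.array([(uv[0]-m['cx'])/m['fx'],(uv[1]-m['cy'])/m['fy'],1]);c=-R.T@t
    return (c+d*(z-c[2])/d[2])[:2]
def crop(p): return np.array([p[0]+.5,p[1]+.5])/4-.5+[220,145]
def rot(a): return np.array([[np.cos(a),-np.sin(a)],[np.sin(a),np.cos(a)]])
def toD(P,p): return rot(P[2]).T@(np.asarray(p)-P[:2])
def toW(P,p): return rot(P[2])@np.asarray(p)+P[:2]
E
python3 - <<'E'
from h import *
obs={(125,-115):(205,27),(-125,-115):(537,192),(-125,125):(370,521),(125,125):(31,337),(69,-59):(238,134),(69,59):(155,290),(51,59):(178,299)}
W=np.array([ray('top',crop(v),.045) for v in obs.values()]);D=np.array(list(obs))/1e3
f=lambda P:(np.array([toW(P,d) for d in D])-W).ravel()
P=least_squares(f,[.5,0,1.8]).x
if np.abs(f(P)).max()>.02:P=least_squares(f,[.5,0,-1.8]).x
print(P,np.round(f(P)*1e3,1)); np.save('P.npy',P)
p=ray('top',crop((377,213)),.069);print('pallet',p,toD(P,p)*1e3)
for n,d in dict(start=(-.06,-.05),corner=(.06,-.05),end=(.06,.052),br=(.06,.114)).items():print(n,toW(P,d))
for q in((303,357),(345,428)):print('spare',toD(P,ray('top',crop(q),.085))*1e3)
print('xaxis',rot(P[2])[:,0],'yaxis',rot(P[2])[:,1])
E
```

```text
[ 0.58052319 -0.02557537  1.16997843] [ 2.2  1.3 -1.3 -2.2 -0.4 -2.7 -0.5  2.3  0.7 -0.1  0.9  1.4 -1.5  0.2]
pallet [ 0.6099946  -0.07819855] [-36.95347035 -47.66763529]
start [ 0.60315001 -0.10032848]
corner [0.6499706  0.01016058]
end [0.55605489 0.04995808]
br [0.49896888 0.07414872]
spare [-38.34397571  59.21400994]
spare [-81.26007957  86.07476032]
xaxis [0.39017155 0.92074218] yaxis [-0.92074218  0.39017155]
```

>>> {"op": "move_arm", "data": {
  "targets": [
    {"dx": 0.41, "dy": -0.95},
    {"dx": 0.41, "dy": -0.95},
    {"dx": 0.41, "dy": -0.95},
    {"dx": 0.41, "dy": -0.95},
    {"dx": 0.41, "dy": -0.95},
    {"dx": 0.41, "dy": -0.95},
    {"dx": 0.41, "dy": -0.95},
    {"dx": 0.41, "dy": -0.95},
    {"dx": 0.41, "dy": -0.95},
    {"dx": 0.41, "dy": -0.95}
  ],
  "claw": 0
}}

```text
schema error: expected keys dx, dy, dz, rx, ry, rz
```

>>> {"op": "move_arm", "data": {
  "targets": [
    {"dx": 0.41, "dy": -0.95},
    {"dx": 0.41, "dy": -0.95},
    {"dx": 0.41, "dy": -0.95},
    {"dx": 0.41, "dy": -0.95},
    {"dx": 0.41, "dy": -0.95},
    {"dx": 0.41, "dy": -0.95},
    {"dx": 0.41, "dy": -0.95},
    {"dx": 0.41, "dy": -0.95},
    {"dx": 0.41, "dy": -0.95},
    {"dx": 0.41, "dy": -0.95}
  ]
}}

```text
schema error: expected keys dx, dy, dz, rx, ry, rz
```

>>> {"op": "move_arm", "data": {
  "targets": [
    {"dx": 0.41, "dy": -0.95},
    {"dx": 0.41, "dy": -0.95},
    {"dx": 0.41, "dy": -0.95},
    {"dx": 0.41, "dy": -0.95},
    {"dx": 0.41, "dy": -0.95},
    {"dx": 0.41, "dy": -0.95},
    {"dx": 0.41, "dy": -0.95},
    {"dx": 0.41, "dy": -0.95},
    {"dx": 0.41, "dy": -0.95},
    {"dx": 0.41, "dy": -0.95}
  ]
}}

```text
schema error: expected keys dx, dy, dz, rx, ry, rz
```

>>> {"op": "move_arm", "data": {
  "targets": [
    {"dx": 0.41, "dy": -0.95, "dz": 0, "rx": 0, "ry": 0, "rz": 0},
    {"dx": 0.41, "dy": -0.95, "dz": 0, "rx": 0, "ry": 0, "rz": 0},
    {"dx": 0.41, "dy": -0.95, "dz": 0, "rx": 0, "ry": 0, "rz": 0},
    {"dx": 0.41, "dy": -0.95, "dz": 0, "rx": 0, "ry": 0, "rz": 0},
    {"dx": 0.41, "dy": -0.95, "dz": 0, "rx": 0, "ry": 0, "rz": 0},
    {"dx": 0.41, "dy": -0.95, "dz": 0, "rx": 0, "ry": 0, "rz": 0},
    {"dx": 0.41, "dy": -0.95, "dz": 0, "rx": 0, "ry": 0, "rz": 0},
    {"dx": 0.41, "dy": -0.95, "dz": 0, "rx": 0, "ry": 0, "rz": 0},
    {"dx": 0.41, "dy": -0.95, "dz": 0, "rx": 0, "ry": 0, "rz": 0},
    {"dx": 0.41, "dy": -0.95, "dz": 0, "rx": 0, "ry": 0, "rz": 0}
  ],
  "claw": 0
}}

```text
t: 1.35
tcp_pos: [0.3753, 0.3239, 0.231]
tool_rot: [0.224, 0.975, -0.0, -0.0]
force: [0.9, 0.1, -0.1]
finger_gap: -0.0
gripper_force: 0.0
```

>>> {"op": "move_arm", "data": {
  "targets": [
    {"dx": 0.41, "dy": -0.95, "dz": 0, "rx": 0, "ry": 0, "rz": 0},
    {"dx": 0.41, "dy": -0.95, "dz": 0, "rx": 0, "ry": 0, "rz": 0},
    {"dx": 0.41, "dy": -0.95, "dz": 0, "rx": 0, "ry": 0, "rz": 0},
    {"dx": 0.41, "dy": -0.95, "dz": 0, "rx": 0, "ry": 0, "rz": 0},
    {"dx": 0.41, "dy": -0.95, "dz": 0, "rx": 0, "ry": 0, "rz": 0},
    {"dx": 0.41, "dy": -0.95, "dz": 0, "rx": 0, "ry": 0, "rz": 0},
    {"dx": 0.41, "dy": -0.95, "dz": 0, "rx": 0, "ry": 0, "rz": 0},
    {"dx": 0.41, "dy": -0.95, "dz": 0, "rx": 0, "ry": 0, "rz": 0},
    {"dx": 0.41, "dy": -0.95, "dz": 0, "rx": 0, "ry": 0, "rz": 0},
    {"dx": 0.41, "dy": -0.95, "dz": 0, "rx": 0, "ry": 0, "rz": 0}
  ]
}}

```text
t: 2.6
tcp_pos: [0.4778, 0.0865, 0.231]
tool_rot: [0.224, 0.975, -0.0, -0.0]
force: [0.1, -0.0, -0.4]
finger_gap: -0.003
gripper_force: 0.0
```

>>> {"op": "move_arm", "data": {
  "targets": [
    {"dx": 0.41, "dy": -0.95, "dz": 0, "rx": 0, "ry": 0, "rz": 0},
    {"dx": 0.41, "dy": -0.95, "dz": 0, "rx": 0, "ry": 0, "rz": 0},
    {"dx": 0.41, "dy": -0.95, "dz": 0, "rx": 0, "ry": 0, "rz": 0},
    {"dx": 0.41, "dy": -0.95, "dz": 0, "rx": 0, "ry": 0, "rz": 0},
    {"dx": 0.41, "dy": -0.95, "dz": 0, "rx": 0, "ry": 0, "rz": 0},
    {"dx": 0.41, "dy": -0.95, "dz": 0, "rx": 0, "ry": 0, "rz": 0},
    {"dx": 0.41, "dy": -0.95, "dz": 0, "rx": 0, "ry": 0, "rz": 0},
    {"dx": 0.41, "dy": -0.95, "dz": 0, "rx": 0, "ry": 0, "rz": 0},
    {"dx": 0.41, "dy": -0.95, "dz": 0, "rx": 0, "ry": 0, "rz": 0},
    {"dx": 0.41, "dy": -0.95, "dz": 0, "rx": 0, "ry": 0, "rz": 0}
  ]
}}

```text
t: 3.85
tcp_pos: [0.5809, -0.1517, 0.2312]
tool_rot: [0.224, 0.975, 0.0, -0.0]
force: [-0.1, 1.0, 0.3]
finger_gap: -0.004
gripper_force: 0.0
```

>>> {"op": "move_arm", "data": {
  "targets": [
    {"dx": 0, "dy": 0, "dz": -0.8, "rx": 0, "ry": 0, "rz": 0},
    {"dx": 0, "dy": 0, "dz": -0.8, "rx": 0, "ry": 0, "rz": 0},
    {"dx": 0, "dy": 0, "dz": -0.8, "rx": 0, "ry": 0, "rz": 0},
    {"dx": 0, "dy": 0, "dz": -0.8, "rx": 0, "ry": 0, "rz": 0},
    {"dx": 0, "dy": 0, "dz": -0.8, "rx": 0, "ry": 0, "rz": 0},
    {"dx": 0, "dy": 0, "dz": -0.8, "rx": 0, "ry": 0, "rz": 0},
    {"dx": 0, "dy": 0, "dz": -0.8, "rx": 0, "ry": 0, "rz": 0},
    {"dx": 0, "dy": 0, "dz": -0.8, "rx": 0, "ry": 0, "rz": 0},
    {"dx": 0, "dy": 0, "dz": -0.4, "rx": 0, "ry": 0, "rz": 0},
    {"dx": 0, "dy": 0, "dz": -0.3, "rx": 0, "ry": 0, "rz": 0}
  ]
}}

```text
t: 5.1
tcp_pos: [0.5806, -0.1507, 0.0534]
tool_rot: [0.224, 0.975, -0.0, 0.0]
force: [0.1, 0.6, -0.2]
finger_gap: 0.003
gripper_force: 0.0
```

```bash
python3 - <<'E'
from h import *
a=cams.snapshot('top')[145:285,220:365,::-1];b=cams.snapshot('side')[170:300,225:370,::-1]
f=lambda i:cv2.resize(i,(0,0),fx=2.7,fy=2.7,interpolation=cv2.INTER_CUBIC)
A,B=f(a),f(b);B=cv2.copyMakeBorder(B,0,A.shape[0]-B.shape[0],0,0,0)
cv2.imwrite('pics/v2.png',cv2.hconcat([A,B]))
E
```

```text
(no output)
```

View pics/v2.png

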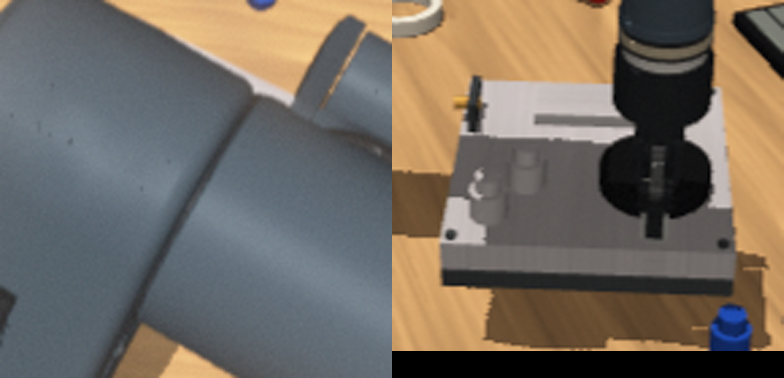

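The top view is blocked by the arm. The side view shows the shut fingers low in front of the rim at about (655,215), centred and clear of the part. I'll push along deck +x (0.39, 0.92).

>>> {"op": "move_arm", "data": {
  "targets": [
    {"dx": 0.06, "dy": 0.15, "dz": 0, "rx": 0, "ry": 0, "rz": 0},
    {"dx": 0.1, "dy": 0.23, "dz": 0, "rx": 0, "ry": 0, "rz": 0},
    {"dx": 0.12, "dy": 0.29, "dz": 0, "rx": 0, "ry": 0, "rz": 0},
    {"dx": 0.12, "dy": 0.29, "dz": 0, "rx": 0, "ry": 0, "rz": 0},
    {"dx": 0.12, "dy": 0.29, "dz": 0, "rx": 0, "ry": 0, "rz": 0},
    {"dx": 0.12, "dy": 0.29, "dz": 0, "rx": 0, "ry": 0, "rz": 0},
    {"dx": 0.12, "dy": 0.29, "dz": 0, "rx": 0, "ry": 0, "rz": 0},
    {"dx": 0.12, "dy": 0.29, "dz": 0, "rx": 0, "ry": 0, "rz": 0},
    {"dx": 0.12, "dy": 0.29, "dz": 0, "rx": 0, "ry": 0, "rz": 0},
    {"dx": 0.12, "dy": 0.29, "dz": 0, "rx": 0, "ry": 0, "rz": 0}
  ]
}}

```text
t: 6.45
tcp_pos: [0.6084, -0.0823, 0.0538]
tool_rot: [0.224, 0.975, -0.0, -0.0]
force: [-1.9, -3.0, 1.6]
finger_gap: -0.001
gripper_force: 1.8
```

>>> {"op": "move_arm", "data": {
  "targets": [
    {"dx": 0.08, "dy": 0.18, "dz": 0, "rx": 0, "ry": 0, "rz": 0},
    {"dx": 0.08, "dy": 0.18, "dz": 0, "rx": 0, "ry": 0, "rz": 0},
    {"dx": 0.08, "dy": 0.18, "dz": 0, "rx": 0, "ry": 0, "rz": 0},
    {"dx": 0.08, "dy": 0.18, "dz": 0, "rx": 0, "ry": 0, "rz": 0},
    {"dx": 0.08, "dy": 0.18, "dz": 0, "rx": 0, "ry": 0, "rz": 0},
    {"dx": 0.06, "dy": 0.15, "dz": 0, "rx": 0, "ry": 0, "rz": 0},
    {"dx": 0.05, "dy": 0.11, "dz": 0, "rx": 0, "ry": 0, "rz": 0},
    {"dx": 0.03, "dy": 0.07, "dz": 0, "rx": 0, "ry": 0, "rz": 0},
    {"dx": 0, "dy": 0, "dz": 0, "rx": 0, "ry": 0, "rz": 0},
    {"dx": 0, "dy": 0, "dz": 0, "rx": 0, "ry": 0, "rz": 0}
  ]
}}

```text
t: 7.7
tcp_pos: [0.622, -0.0517, 0.0537]
tool_rot: [0.224, 0.975, 0.0, 0.0]
force: [-1.2, -0.8, 0.5]
finger_gap: -0.001
gripper_force: 0.7
```

```bash
python3 - <<'E'
from h import *
P=np.load('P.npy');s=sensors.sense();print(toD(P,s['tcp_pos'][:2]),s['force'])
b=cams.snapshot('side')[170:300,225:370,::-1]
m=cams.camera_model('side');E=m['extrinsics']
B=cv2.resize(b,(0,0),fx=4,fy=4,interpolation=cv2.INTER_CUBIC)
for x,y in((.06,-.05),):   # expected disc top rim when at corner
    pts=[]
    for a in np.linspace(0,6.28,60):
        w=toW(P,(x+.048*np.cos(a),y+.048*np.sin(a)));c=E[:3,:3]@[*w,.069]+E[:3,3]
        pts.append([(m['fx']*c[0]/c[2]+m['cx']-225)*4,(m['fy']*c[1]/c[2]+m['cy']-170)*4])
    for q in pts: cv2.circle(B,tuple(int(v) for v in q),1,(0,255,0),-1)
cv2.imwrite('pics/v3.png',B)
E
```

```text
[-0.00790966 -0.0483736 ] [-1.23411901 -0.77250273  0.46268914]
```

View pics/v3.png

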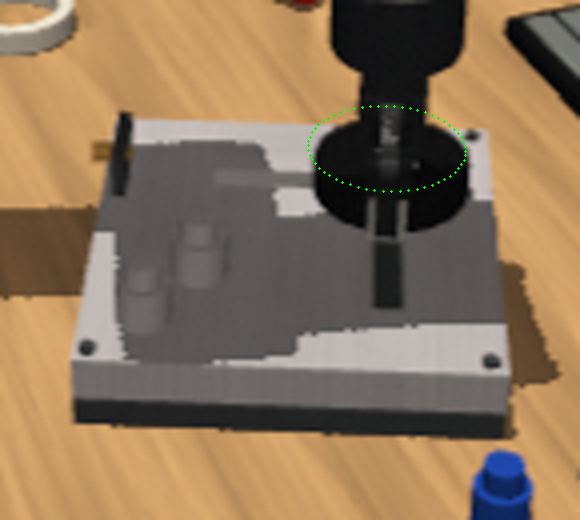

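The side view shows the disc rim (top edge at y≈120) about 10 mm short of the predicted corner position (green, y≈106). Force is still low, so I'll keep pushing gently until the wall shows in the force.

>>> {"op": "move_arm", "data": {
  "targets": [
    {"dx": 0.016, "dy": 0.037, "dz": 0, "rx": 0, "ry": 0, "rz": 0},
    {"dx": 0.016, "dy": 0.037, "dz": 0, "rx": 0, "ry": 0, "rz": 0},
    {"dx": 0.016, "dy": 0.037, "dz": 0, "rx": 0, "ry": 0, "rz": 0},
    {"dx": 0.016, "dy": 0.037, "dz": 0, "rx": 0, "ry": 0, "rz": 0},
    {"dx": 0.016, "dy": 0.037, "dz": 0, "rx": 0, "ry": 0, "rz": 0},
    {"dx": 0.016, "dy": 0.037, "dz": 0, "rx": 0, "ry": 0, "rz": 0},
    {"dx": 0.016, "dy": 0.037, "dz": 0, "rx": 0, "ry": 0, "rz": 0},
    {"dx": 0.016, "dy": 0.037, "dz": 0, "rx": 0, "ry": 0, "rz": 0},
    {"dx": 0, "dy": 0, "dz": 0, "rx": 0, "ry": 0, "rz": 0},
    {"dx": 0, "dy": 0, "dz": 0, "rx": 0, "ry": 0, "rz": 0}
  ]
}}

```text
t: 9.0
tcp_pos: [0.6251, -0.0444, 0.0538]
tool_rot: [0.224, 0.975, 0.0, 0.0]
force: [-1.2, -0.9, -0.6]
finger_gap: -0.0
gripper_force: 0.6
```

>>> {"op": "move_arm", "data": {
  "targets": [
    {"dx": 0.012, "dy": 0.028, "dz": 0, "rx": 0, "ry": 0, "rz": 0},
    {"dx": 0.012, "dy": 0.028, "dz": 0, "rx": 0, "ry": 0, "rz": 0},
    {"dx": 0.012, "dy": 0.028, "dz": 0, "rx": 0, "ry": 0, "rz": 0},
    {"dx": 0.012, "dy": 0.028, "dz": 0, "rx": 0, "ry": 0, "rz": 0},
    {"dx": 0.012, "dy": 0.028, "dz": 0, "rx": 0, "ry": 0, "rz": 0},
    {"dx": 0.012, "dy": 0.028, "dz": 0, "rx": 0, "ry": 0, "rz": 0},
    {"dx": 0, "dy": 0, "dz": 0, "rx": 0, "ry": 0, "rz": 0},
    {"dx": 0, "dy": 0, "dz": 0, "rx": 0, "ry": 0, "rz": 0},
    {"dx": 0, "dy": 0, "dz": 0, "rx": 0, "ry": 0, "rz": 0},
    {"dx": 0, "dy": 0, "dz": 0, "rx": 0, "ry": 0, "rz": 0}
  ]
}}

```text
t: 10.25
tcp_pos: [0.6258, -0.0424, 0.0538]
tool_rot: [0.224, 0.975, -0.002, -0.001]
force: [-3.9, -7.3, 0.9]
finger_gap: -0.002
gripper_force: 4.5
```

```bash
cat >v.py <<'E'
from h import *
import sys
P=np.load('P.npy');s=sensors.sense();print(s['t'],toD(P,s['tcp_pos'][:2]),s['force'])
b=cams.snapshot('side')[150:300,225:370,::-1]
m=cams.camera_model('side');E=m['extrinsics']
B=cv2.resize(b,(0,0),fx=4,fy=4,interpolation=cv2.INTER_CUBIC)
def px(d,z):
    c=E[:3,:3]@[*toW(P,d),z]+E[:3,3]
    return int((m['fx']*c[0]/c[2]+m['cx']-225)*4),int((m['fy']*c[1]/c[2]+m['cy']-150)*4)
x,y=map(float,sys.argv[2:4])
for a in np.linspace(0,6.28,60): cv2.circle(B,px((x+.048*np.cos(a),y+.048*np.sin(a)),.069),1,(0,255,0),-1)
for d in((-.125,-.115),(.125,-.115),(.125,.125),(-.125,.125),(.069,.059),(.051,.059)): cv2.circle(B,px(d,.045),2,(0,0,255),-1)
cv2.imwrite(sys.argv[1],B)
E
python3 v.py pics/v4.png .06 -.05
```

```text
10.25 [ 0.00220388 -0.04827242] [-3.87396376 -7.29312374  0.91598024]
```

View pics/v4.png

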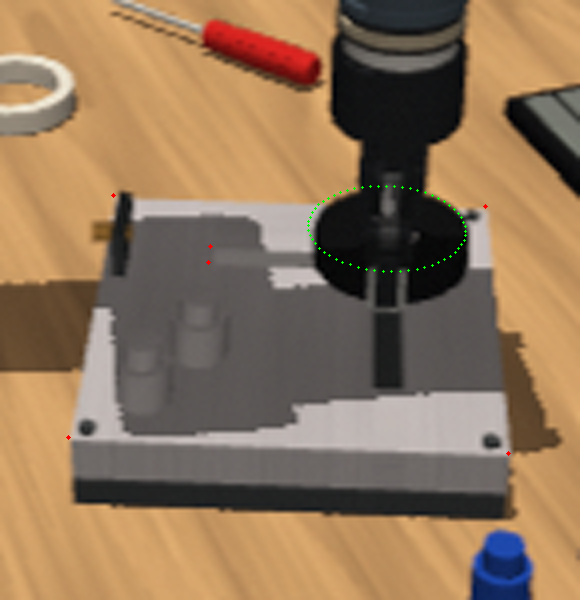

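The force rose to about 8 N with the tool stopped at x=2 mm, so the pin is at the corner wall. The green and red overlay offset is the ~2 mm side calibration error. Now I'll back off and go round to the −y side.

>>> {"op": "move_arm", "data": {
  "targets": [
    {"dx": -0.19, "dy": -0.45, "dz": 0, "rx": 0, "ry": 0, "rz": 0},
    {"dx": -0.19, "dy": -0.45, "dz": 0, "rx": 0, "ry": 0, "rz": 0},
    {"dx": 0.75, "dy": -0.32, "dz": 0, "rx": 0, "ry": 0, "rz": 0},
    {"dx": 0.75, "dy": -0.32, "dz": 0, "rx": 0, "ry": 0, "rz": 0},
    {"dx": 0.75, "dy": -0.32, "dz": 0, "rx": 0, "ry": 0, "rz": 0},
    {"dx": 0.75, "dy": -0.32, "dz": 0, "rx": 0, "ry": 0, "rz": 0},
    {"dx": 0.31, "dy": 0.74, "dz": 0, "rx": 0, "ry": 0, "rz": 0},
    {"dx": 0.31, "dy": 0.74, "dz": 0, "rx": 0, "ry": 0, "rz": 0},
    {"dx": 0.31, "dy": 0.74, "dz": 0, "rx": 0, "ry": 0, "rz": 0},
    {"dx": 0.31, "dy": 0.74, "dz": 0, "rx": 0, "ry": 0, "rz": 0}
  ]
}}

```text
t: 11.55
tcp_pos: [0.7234, -0.0185, 0.0538]
tool_rot: [0.223, 0.975, 0.0, -0.0]
force: [0.5, -0.5, -0.6]
finger_gap: -0.001
gripper_force: 0.0
```

```bash
python3 v.py pics/v5.png .062 -.05
```

```text
11.55 [ 0.06221896 -0.12876974] [ 0.48782829 -0.52493778 -0.64530405]
```

View pics/v5.png

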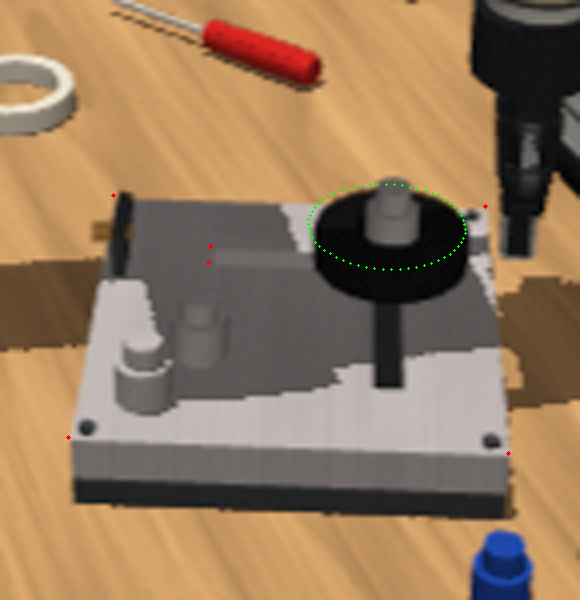

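The side view shows the pallet at the corner with the part upright at (392,215), and the fingers at (517,250) beyond the −y rim. I'll push along deck +y (−0.92, 0.39).

>>> {"op": "move_arm", "data": {
  "targets": [
    {"dx": -0.18, "dy": 0.08, "dz": 0, "rx": 0, "ry": 0, "rz": 0},
    {"dx": -0.26, "dy": 0.11, "dz": 0, "rx": 0, "ry": 0, "rz": 0},
    {"dx": -0.3, "dy": 0.127, "dz": 0, "rx": 0, "ry": 0, "rz": 0},
    {"dx": -0.3, "dy": 0.127, "dz": 0, "rx": 0, "ry": 0, "rz": 0},
    {"dx": -0.3, "dy": 0.127, "dz": 0, "rx": 0, "ry": 0, "rz": 0},
    {"dx": -0.3, "dy": 0.127, "dz": 0, "rx": 0, "ry": 0, "rz": 0},
    {"dx": -0.3, "dy": 0.127, "dz": 0, "rx": 0, "ry": 0, "rz": 0},
    {"dx": -0.3, "dy": 0.127, "dz": 0, "rx": 0, "ry": 0, "rz": 0},
    {"dx": -0.3, "dy": 0.127, "dz": 0, "rx": 0, "ry": 0, "rz": 0},
    {"dx": -0.3, "dy": 0.127, "dz": 0, "rx": 0, "ry": 0, "rz": 0}
  ]
}}

```text
t: 12.85
tcp_pos: [0.6519, 0.0095, 0.0539]
tool_rot: [0.224, 0.975, 0.0, 0.0]
force: [1.1, -0.8, -1.0]
finger_gap: 0.001
gripper_force: 0.8
```

>>> {"op": "move_arm", "data": {
  "targets": [
    {"dx": -0.2, "dy": 0.085, "dz": 0, "rx": 0, "ry": 0, "rz": 0},
    {"dx": -0.2, "dy": 0.085, "dz": 0, "rx": 0, "ry": 0, "rz": 0},
    {"dx": -0.2, "dy": 0.085, "dz": 0, "rx": 0, "ry": 0, "rz": 0},
    {"dx": -0.2, "dy": 0.085, "dz": 0, "rx": 0, "ry": 0, "rz": 0},
    {"dx": -0.2, "dy": 0.085, "dz": 0, "rx": 0, "ry": 0, "rz": 0},
    {"dx": -0.15, "dy": 0.064, "dz": 0, "rx": 0, "ry": 0, "rz": 0},
    {"dx": -0.1, "dy": 0.042, "dz": 0, "rx": 0, "ry": 0, "rz": 0},
    {"dx": -0.05, "dy": 0.021, "dz": 0, "rx": 0, "ry": 0, "rz": 0},
    {"dx": 0, "dy": 0, "dz": 0, "rx": 0, "ry": 0, "rz": 0},
    {"dx": 0, "dy": 0, "dz": 0, "rx": 0, "ry": 0, "rz": 0}
  ]
}}

```text
t: 14.1
tcp_pos: [0.6197, 0.0232, 0.0538]
tool_rot: [0.224, 0.975, 0.0, -0.0]
force: [1.0, -1.0, 1.2]
finger_gap: -0.001
gripper_force: 0.4
```

>>> {"op": "move_arm", "data": {
  "targets": [
    {"dx": -0.03, "dy": 0.013, "dz": 0, "rx": 0, "ry": 0, "rz": 0},
    {"dx": -0.03, "dy": 0.013, "dz": 0, "rx": 0, "ry": 0, "rz": 0},
    {"dx": -0.03, "dy": 0.013, "dz": 0, "rx": 0, "ry": 0, "rz": 0},
    {"dx": -0.03, "dy": 0.013, "dz": 0, "rx": 0, "ry": 0, "rz": 0},
    {"dx": -0.03, "dy": 0.013, "dz": 0, "rx": 0, "ry": 0, "rz": 0},
    {"dx": -0.03, "dy": 0.013, "dz": 0, "rx": 0, "ry": 0, "rz": 0},
    {"dx": 0, "dy": 0, "dz": 0, "rx": 0, "ry": 0, "rz": 0},
    {"dx": 0, "dy": 0, "dz": 0, "rx": 0, "ry": 0, "rz": 0},
    {"dx": 0, "dy": 0, "dz": 0, "rx": 0, "ry": 0, "rz": 0},
    {"dx": 0, "dy": 0, "dz": 0, "rx": 0, "ry": 0, "rz": 0}
  ]
}}

```text
t: 15.35
tcp_pos: [0.6152, 0.0251, 0.0538]
tool_rot: [0.224, 0.975, 0.0, -0.0]
force: [0.9, -0.2, -0.5]
finger_gap: 0.003
gripper_force: 0.6
```

>>> {"op": "move_arm", "data": {
  "targets": [
    {"dx": -0.035, "dy": 0.015, "dz": 0, "rx": 0, "ry": 0, "rz": 0},
    {"dx": -0.035, "dy": 0.015, "dz": 0, "rx": 0, "ry": 0, "rz": 0},
    {"dx": -0.035, "dy": 0.015, "dz": 0, "rx": 0, "ry": 0, "rz": 0},
    {"dx": -0.035, "dy": 0.015, "dz": 0, "rx": 0, "ry": 0, "rz": 0},
    {"dx": -0.035, "dy": 0.015, "dz": 0, "rx": 0, "ry": 0, "rz": 0},
    {"dx": -0.035, "dy": 0.015, "dz": 0, "rx": 0, "ry": 0, "rz": 0},
    {"dx": -0.035, "dy": 0.015, "dz": 0, "rx": 0, "ry": 0, "rz": 0},
    {"dx": 0, "dy": 0, "dz": 0, "rx": 0, "ry": 0, "rz": 0},
    {"dx": 0, "dy": 0, "dz": 0, "rx": 0, "ry": 0, "rz": 0},
    {"dx": 0, "dy": 0, "dz": 0, "rx": 0, "ry": 0, "rz": 0}
  ]
}}

```text
t: 16.6
tcp_pos: [0.6102, 0.0273, 0.054]
tool_rot: [0.224, 0.975, -0.0, 0.001]
force: [3.9, -3.6, -2.1]
finger_gap: -0.004
gripper_force: 2.5
```

>>> {"op": "move_arm", "data": {
  "targets": [
    {"dx": -0.035, "dy": 0.015, "dz": 0, "rx": 0, "ry": 0, "rz": 0},
    {"dx": -0.035, "dy": 0.015, "dz": 0, "rx": 0, "ry": 0, "rz": 0},
    {"dx": 0, "dy": 0, "dz": 0, "rx": 0, "ry": 0, "rz": 0},
    {"dx": 0, "dy": 0, "dz": 0, "rx": 0, "ry": 0, "rz": 0},
    {"dx": 0, "dy": 0, "dz": 0, "rx": 0, "ry": 0, "rz": 0},
    {"dx": 0, "dy": 0, "dz": 0, "rx": 0, "ry": 0, "rz": 0},
    {"dx": 0, "dy": 0, "dz": 0, "rx": 0, "ry": 0, "rz": 0},
    {"dx": 0, "dy": 0, "dz": 0, "rx": 0, "ry": 0, "rz": 0},
    {"dx": 0, "dy": 0, "dz": 0, "rx": 0, "ry": 0, "rz": 0},
    {"dx": 0, "dy": 0, "dz": 0, "rx": 0, "ry": 0, "rz": 0}
  ]
}}

```text
t: 17.85
tcp_pos: [0.6101, 0.0274, 0.0545]
tool_rot: [0.224, 0.975, -0.0, 0.003]
force: [6.8, -4.3, -0.3]
finger_gap: 0.002
gripper_force: 3.6
```

The tool has stopped and the force has risen, so the pin is against the slot's end. Backing off and lifting.

>>> {"op": "move_arm", "data": {
  "targets": [
    {"dx": 0.1, "dy": -0.042, "dz": 0, "rx": 0, "ry": 0, "rz": 0},
    {"dx": 0.3, "dy": -0.127, "dz": 0, "rx": 0, "ry": 0, "rz": 0},
    {"dx": 0.6, "dy": -0.25, "dz": 0, "rx": 0, "ry": 0, "rz": 0},
    {"dx": 0.8, "dy": -0.34, "dz": 0, "rx": 0, "ry": 0, "rz": 0},
    {"dx": 0.8, "dy": -0.34, "dz": 0.4, "rx": 0, "ry": 0, "rz": 0},
    {"dx": 0.8, "dy": -0.34, "dz": 0.8, "rx": 0, "ry": 0, "rz": 0},
    {"dx": 0.3, "dy": -0.3, "dz": 0.8, "rx": 0, "ry": 0, "rz": 0},
    {"dx": 0, "dy": -0.3, "dz": 0.8, "rx": 0, "ry": 0, "rz": 0},
    {"dx": 0, "dy": 0, "dz": 0.4, "rx": 0, "ry": 0, "rz": 0},
    {"dx": 0, "dy": 0, "dz": 0, "rx": 0, "ry": 0, "rz": 0}
  ]
}}

```text
t: 19.1
tcp_pos: [0.6996, -0.0223, 0.1345]
tool_rot: [0.224, 0.975, 0.0, 0.0]
force: [-0.1, 0.2, -0.2]
finger_gap: -0.003
gripper_force: 0.0
```

```bash
python3 v.py pics/v6.png .06 .052
```

```text
19.1 [ 0.04950189 -0.10830917] [-0.10011582  0.23835673 -0.22356285]
```

View pics/v6.png

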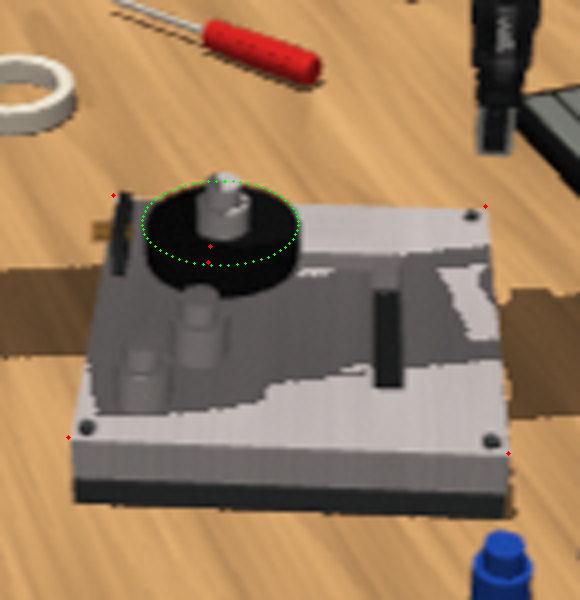

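The side view shows the disc at (222,225), matching the end-of-slot prediction within the known calibration offset. The part stands upright and seated at (222,205), the spares are unmoved, and the gripper is clear. Handing in.

```bash
python3 -c "
from station import order;print(order.sign_off())"
```

```text
the job is handed in; nothing more can be done
None
```

I pushed the pallet to the corner and then to the slot's end, with the contact force rising at both stops. In the last side view the part was upright in its recess and the gripper clear. The job is handed in; no verdict came back.

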